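# Close the mould box and hold the tie bolt's head

## Robot

A 6-joint arm with a two-finger parallel gripper is mounted at the origin on the work surface. World frame = base frame: x ahead of the robot, y to its left, z up, the work surface at z = 0. Lengths are in m, angles in degrees, forces in N, time in s.
With the tool pointing down it reaches from about 0.3 to 0.75 m from the base axis. Payload 8.5 kg.
Tool frame: the origin (TCP) lies midway between the tips of the shut fingers; the grasp point (between the pads) lies 19 mm behind it; z points along the fingers, y is the direction in which the jaws open and shut (so a half turn about z gives the same grasp; the last joint's range is limited). The gripper opens to 85 mm and grips with 20 to 120 N. Pads are 22 mm wide; open, the fingers measure 114 mm over their backs; the gripper's body (76 mm by 85 mm) begins 54 mm behind the grasp point. The pads swing forward as they close: fully open they stand 13 mm farther back than shut.
Start: joints at [-87.107, 21.807, 74.336, -0, 83.858, -12.336], TCP at [0.144, -0.531, 0.231] pointing down, gripper open.
Joint ranges: [-178.18, 178.18], [-50.72, 133.34], [12.68, 142.11], [-81.47, 261.47], [9.98, 163.14], [-165.26, 165.26]. Speed limits (degrees/s): [136.94, 136.94, 180, 180, 180, 180].

## Interface

Orientations are given as a 3x3 rotation matrix whose columns are the frame's x, y, z axes.
In Python, from rig import env, viewer, ticket gives the robot as it stands. The module is installed in compiled form; this text tells all that it offers.
- The arm moves only by the shell command python3 -m pendant 'ROWS' [FORCE]. ROWS is JSON, a list of rows, each a list of 3 entries, a list of its own where there are three numbers: the shift along the world's x, y, z in mm, then the turn about the world's z in rad, then the opening, from -1 (shut) to 1 (fully open). A call has 1 to 12 rows; each row shifts and turns the pose as measured when the row begins; what a row does not reach is not made up. A row lasts 1/8 s, in which the tool goes at most 62.5 mm and 10.7 degrees, less where a joint would pass 70% of its speed; a pose out of reach is approached as far as the arm can. A call with a gripper value outside its range is refused whole. The fingers move at their own pace and stop on an object; FORCE is the grip in N (left out, the last holds). Time passes only in rows, so rows that do not move let the fingers close. It gives the time, the measured TCP pose, the force and the opening at its end, in the units of the state.
- env.observe(): the state, without advancing time (a new reading comes with each control period).
- viewer.get_image(name): name is "side" or "top"; returns (picture, depth): 420x560x3 uint8, red, green, blue; 420x560 float32, m along the optical axis (not along the pixel's ray), 0 where there is no reading.
- viewer.camera_params(name): a dict with "fx", "fy", "cx", "cy" (pixels), "D" ([k1, k2, p1, p2, k3] as OpenCV has them; the pictures are not rectified), "rvec" (rotation vector, rad) and "tvec" (3), from world to camera coordinates, as OpenCV has them. Camera axes: x right, y down, z forward; pixel columns grow to the right and rows downward; lengths in m; the calibration is good to about 2 mm. A picture is of the moment at which its call begins. camera_params takes no time and is no camera call.
- ticket.close_job(): hands the job in, once; it reports no verdict.
The state is a dict: "time_s": time; "q": joint angles; "qvel": joint speeds; "joint_efforts": joint torques, N m; "position": TCP position; "tool_rot": TCP orientation; "ft_force": force on the tool from outside, world axes, zero at the start; "wrist_torque": the same for the moment, N m; "grip_width": finger opening in m.
Only numpy, scipy, OpenCV 4.12 (cv2) and the standard library are available. Lean on these libraries where they do the work, as an engineer would, in place of code of your own. Each camera call takes 0.05 s, during which the arm holds its last target. There are 200 camera calls.

## Task

Close the open side of the red mould box: take the loose red board from its sloping wooden rest and stand it upright on its long thin edge in the slot between the ends of the two end boards and the steel clamp bar, evenly covering both end boards, and let go of it. Then reach down into the narrow gap inside the steel U bracket, take the hidden hex head of the tie bolt by two opposite flats and hold it firmly, without spinning the bolt, so that I can run up the nut on the far side: finish while still gripping it. Leave the clay model in the box, the bucket, the cup and the spring clamp where they are.

Things in the scene. Friction and masses are not known exactly. Their poses are not given: they have to be found in the camera images.
- panel: The loose board: red laminate with pale plywood edges, 15 mm thick (its x), 170 mm long (its y), 75 mm high (its z), 0.16 kg. Origin at the middle of its bottom long edge face; z runs from there up the board to its top edge. At the start it leans in the rest, its z axis about 0.52 rad (30 deg) from vertical, its top towards the robot. Its two faces are alike and so are its two ends.
- rest: Fixed sloping rest of pale wood, 150 x 162 mm, about 105 high, left or right of the mould box. Origin on the bench under its middle. The board's bottom edge sits on a ledge behind a lip 8 mm high, 4 mm play. Two slats, 74 mm either side of the middle, back it on its underside; its middle 130 mm is free to be pinched by the thickness at the top edge. Draw it out upwards along its slope.
- mould: Mould box fixed to the bench. Origin at bench height under the cavity's middle; x across the box to its open far side (away from the robot, within 0.3 rad), y left to the tie bolt, z up. In mm in this frame: plywood base top z 12; red boards 15 thick, tops z 87: back board x -65 to -50, y -85 to 85; end boards x -50 to 50, middles at y 62.5 and -62.5.
- slot (a point): Slot for the loose board, axes as the mould box: this point is the middle of its floor, on the base, at (61.5, 0, 12) mm in the box's frame, and is where the middle of the board's bottom edge belongs. 23 mm wide in x, from the end boards' edges (75 mm high) to the clamp bar.
- clamp_bar (a point): Clamp bar beyond the slot: dark steel angle, does not move here; this point is the middle of its upright leg's top edge, at (75.5, 32.5, 37) mm in the mould box's frame. It spans x 73 to 103, y -95 to 160, with a hinge pin at y -100 rising to z 54 and, at y 100 to 160, an end plate for the bolt rising to z 77. The nut is beyond that plate.
- bracket (a point): Dark steel U bracket, axes as the mould box: this point is the middle of its open top, between the walls, at (-94, 125, 82) mm in the box's frame. Two upright walls 5 thick, 80 long in y, with a gap 48 wide in x between them (x -118 to -70), open above and at both ends in y, 65 deep. The bolt's head sits in the gap; a washer, 30 across, 3 thick, lies on the wall nearer the box.
- bolt_head (a point): Hex head of the bright steel tie bolt, in the U bracket's gap: 24 mm across flats, 28 across corners, 10 mm thick along the bolt. Origin at the head's centre, at (-87, 125, 54) mm in the mould box's frame (28 below the bracket walls' tops); 9 mm of 16 mm shank shows between head and washer. Its x axis is the bolt's axis, parallel to the mould box's x; its y axis is square to one pair of flats.
- tie_bolt (a joint): Turn of the loose bolt, with its head and nut, about the mould box's x axis, rad. At 0 one pair of flats stands upright, facing the mould box's +y and -y; it starts within 0.2 rad of that, and light friction (about 0.04 N m) keeps it where it is. Upright fingers that close along the mould box's y turn the flats nearly square to themselves (to about 0.1 rad) and hold there.
- model: Terracotta-coloured clay model, a low dome 60 mm across and 26 mm high, standing loose on the base inside the box. Origin at the centre of its underside. Bystander.
- bucket: Black plaster-mixing bucket, 170 mm across the rim, 130 mm high. Origin at the centre of its underside. Bystander; it stands on the side of the mould box where the rest is not.
- cup: White plastic cup, 68 mm across, 85 mm high, beyond the mould box to the left. Origin at the centre of its underside. Bystander.
- clamp: Black spring clamp with orange jaw pads lying on the bench beyond the mould box to the right, about 160 x 110 mm, 26 mm high. Origin on its pivot at bench height. Bystander.
Not all that is in view belongs to the job. There is more than one size of the panel; the one meant has the size given above.

How it is judged (in metres and radians):
On the way:
1. The red board stands upright on its long edge in the slot, bottom on the base, and the fingers have let go of it (x of panel in the frame of mould between 0.0545 and 0.069 m and y of panel in the frame of mould between -0.015 and 0.015 m and z of panel in the frame of mould between 0.008 and 0.0155 m and angle between panel's own z axis and vertical below 0.12 rad and angle between the x axis of panel and the x axis of mould, either way round below 0.1 rad and linear speed of panel below 0.02 m/s and contact force between the fingers and panel below 0.1 N), for 0.3 s.
At the end, for the whole second after the job is handed in: Fingers press the bolt head with over 10 N, grasp point within 16 mm of its centre (10 mm along the bolt), bolt within 0.45 rad of flats-upright and still; board at rest on the base in the slot, upright within 0.12 rad, in line within 0.10 rad, within 15 mm of centre along its length (x of panel in the frame of mould between 0.0545 and 0.069 m and y of panel in the frame of mould between -0.015 and 0.015 m and z of panel in the frame of mould between 0.008 and 0.0155 m and angle between panel's own z axis and vertical below 0.12 rad and angle between the x axis of panel and the x axis of mould, either way round below 0.1 rad and linear speed of panel below 0.02 m/s and contact force between the fingers and tie_bolt above 10 N and distance between the grasp point and bolt_head below 0.016 m and x of the grasp point in the frame of bolt_head between -0.01 and 0.01 m and value of joint tie_bolt between -0.45 and 0.45 rad and velocity of joint tie_bolt between -0.05 and 0.05 rad/s); the arm keeps its last pose, push and grip.
It fails at once if the tie bolt is spun more than 0.7 rad from flats-upright (value of joint tie_bolt above 0.7 rad or value of joint tie_bolt below -0.7 rad).
It fails at once if the clay model is shifted by more than 10 mm (distance of model from where it was at the start of the episode above 0.01 m).
It fails at once if the bucket, cup or spring clamp is shifted by more than 25 mm (distance of any of bucket, cup, clamp from where it was at the start of the episode above 0.025 m).
It also fails if it takes over 48 s, if anything falls off the work surface, if the arm or the gripper's body presses on something with over 40 N, if the wrist force passes 120 N, or if a joint passes its speed limit or range.

## Working session

There is one attempt and no reset: what is moved stays moved. The work goes in short steps, Python scripts to look and compute and a shell command to move; the robot and the scene stay as the last step left them, time stands still between calls to the robot, and variables do not carry over. Pictures are saved under pics/ and viewed, about 8 in all and at most 12, crops included, and the job is handed in when it is done.

```bash
mkdir -p pics
cat > h.py <<'E'
import numpy as np, cv2
from rig import env, viewer, ticket
def cam(n):
    p=viewer.camera_params(n); K=np.array([[p['fx'],0,p['cx']],[0,p['fy'],p['cy']],[0,0,1.]])
    R=cv2.Rodrigues(np.array(p['rvec'],float))[0]; return K,np.array(p['D'],float),R,np.array(p['tvec'],float).ravel()
def ray(n,uv):
    K,D,R,t=cam(n); x=cv2.undistortPoints(np.array(uv,float).reshape(-1,1,2),K,D).reshape(-1,2)
    d=np.c_[x,np.ones(len(x))]@R; return -R.T@t,d   # d scaled to depth 1
def onz(n,uv,z):
    o,d=ray(n,uv); return o+d*((z-o[2])/d[:,2])[:,None]
def cloud(n,dep):
    h,w=dep.shape; v,u=np.mgrid[:h,:w]; o,d=ray(n,np.c_[u.ravel(),v.ravel()])
    P=o+d*dep.reshape(-1,1); P[dep.ravel()==0]=np.nan; return P.reshape(h,w,3)
def proj(n,P):
    K,D,R,t=cam(n); return cv2.projectPoints(np.array(P,float).reshape(-1,1,3),cv2.Rodrigues(R)[0],t,K,D)[0].reshape(-1,2)
E
python3 - <<'E'
from h import *
for n in ('side','top'):
    im,d=viewer.get_image(n); np.savez(f'{n}0.npz',im=im,d=d); cv2.imwrite(f'pics/{n}0.png',im[...,::-1])
    K,D,R,t=cam(n); print(n,K[0,0],-R.T@t,R[2],(d>0).mean())
s=env.observe(); print(s['position'],s['tool_rot'],s['time_s'],s['grip_width'])
E
```

```text
side 412.8845693850064 [0.40214464 0.63255857 0.92873433] [ 0.08638748 -0.66158699 -0.74487574] 0.9960459183673469
top 483.9348805758954 [ 0.26426591 -0.14228001  1.5393044 ] [ 0.14076882  0.01795657 -0.98987964] 0.9959778911564626
[ 0.14445246 -0.53041676  0.23077453] [[ 9.64879307e-01  2.62693577e-01 -8.47447593e-05]
 [ 2.62693456e-01 -9.64878439e-01  1.32135095e-03]
 [ 2.65342015e-04 -1.29720608e-03 -9.99999123e-01]] 0.1 0.08554957350126151
```

View pics/top0.png

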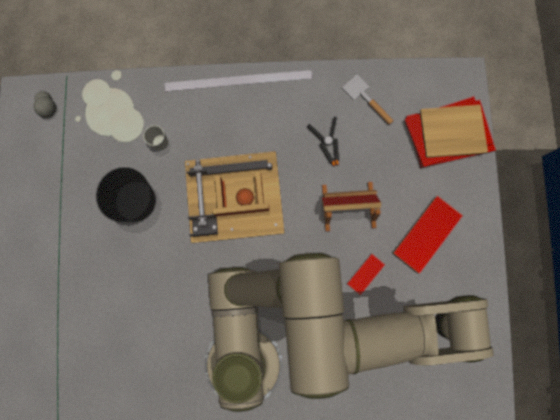

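View pics/side0.png

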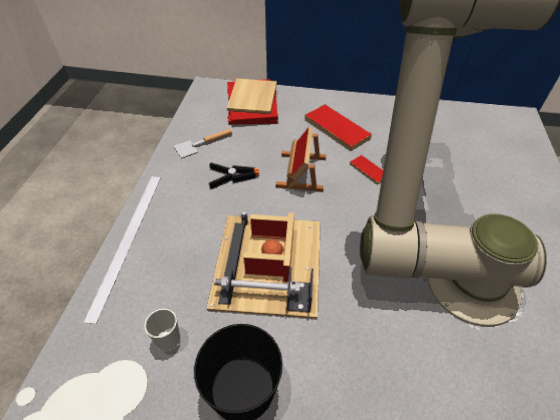

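Run:
```python
from h import *
T=np.load('top0.npz'); S=np.load('side0.npz')
a=cv2.resize(T['im'][140:250,180:390],None,fx=3.8,fy=3.8,interpolation=cv2.INTER_CUBIC)[:,:800]
cv2.imwrite('pics/c1.png',a[...,::-1])
b=cv2.resize(S['im'][120:320,195:335],None,fx=3,fy=3,interpolation=cv2.INTER_CUBIC)
cv2.imwrite('pics/c2.png',b[...,::-1])
for n,Z in (('top',T),('side',S)):
    P=cloud(n,Z['d']); im=Z['im'].astype(int); np.save(n+'P.npy',P)
    x,y,z=P[...,0],P[...,1],P[...,2]
    # boards tops
    m=(z>.079)&(z<.095)&(x>.3)&(x<.6)&(y<.14)&(y>-.16)
    print(n,'tops',m.sum(), x[m].min(),x[m].max(),y[m].min(),y[m].max(),np.median(z[m]))
    red=(im[...,0]>70)&(im[...,1]<45)&(im[...,2]<45)
    k,l,st,c=cv2.connectedComponentsWithStats(red.astype(np.uint8))
    for i in range(1,k):
        if st[i,4]>60: print(st[i],c[i].round(),np.nanmedian(P[l==i],axis=0).round(3),np.nanmin(P[l==i],axis=0).round(3),np.nanmax(P[l==i],axis=0).round(3))
```

```text
top tops 672 0.4060992967527023 0.5994029992581298 -0.09447118778404383 0.13986344221044217 0.08608978327445871
[452  98  28   8 105] [467. 102.] [ 0.819 -0.761  0.028] [ 0.809 -0.805  0.013] [ 0.833 -0.706  0.036]
[405 114  68  54 762] [423. 142.] [ 0.682 -0.589  0.028] [ 0.606 -0.766  0.006] [ 0.786 -0.544  0.04 ]
[483 117  12  35 132] [488. 138.] [ 0.691 -0.82   0.026] [ 0.654 -0.841  0.007] [ 0.771 -0.806  0.037]
[323 195  56  10 351] [350. 199.] [ 0.496 -0.344  0.087] [ 0.48  -0.426  0.056] [ 0.512 -0.262  0.115]
[ 395  198   66   74 2215] [427. 234.] [ 0.387 -0.594  0.02 ] [ 0.273 -0.703  0.008] [ 0.503 -0.485  0.031]
[349 256  34  38 576] [365. 274.] [ 0.27  -0.391  0.01 ] [ 0.211 -0.445 -0.003] [ 0.326 -0.338  0.02 ]
side tops 939 0.4054756433415238 0.592080176988744 -0.09778332286531632 0.13901552164461667 0.08658465910475455
[229  96  49  27 420] [253. 115.] [ 0.695 -0.585  0.029] [ 0.606 -0.74   0.007] [ 0.791 -0.54   0.035]
[ 307  106   62   39 1024] [338. 125.] [ 0.383 -0.589  0.02 ] [ 0.277 -0.703  0.014] [ 0.501 -0.487  0.026]
[292 129  16  46 322] [300. 152.] [ 0.493 -0.331  0.095] [ 0.475 -0.419  0.066] [ 0.511 -0.258  0.124]
[352 156  30  25 332] [368. 168.] [ 0.272 -0.391  0.011] [ 0.23  -0.446  0.006] [ 0.325 -0.337  0.016]
[252 220  35  17 385] [272. 228.] [ 0.53  -0.061  0.048] [ 0.494 -0.066  0.014] [ 0.588 -0.055  0.083]
[246 259  40  18 441] [268. 267.] [0.521 0.063 0.049] [0.476 0.058 0.011] [0.579 0.076 0.083]
```

View pics/c1.png

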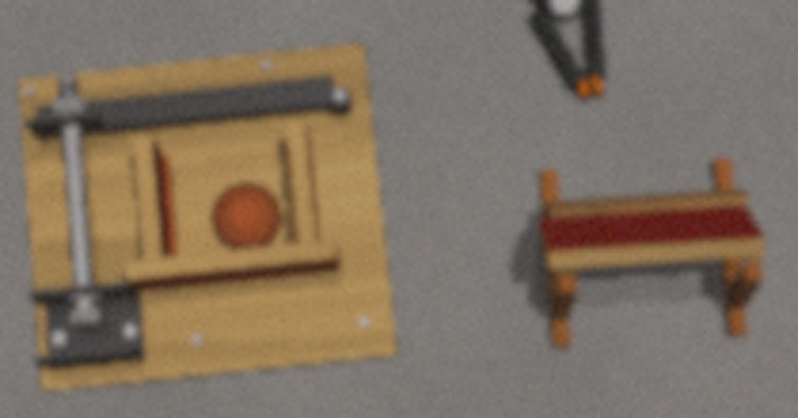

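View pics/c2.png

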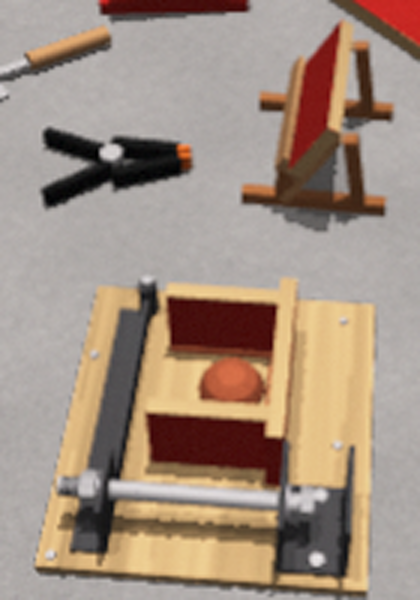

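Candidates in red (top view pixels): board in the rest (350,203), small flat one (365,274), large flat one (427,234), stacked sheet (450,130). Only the one leaning in the rest matches: the enlarged crop shows it on the rest with pale edges, about 170 mm long. The mould is at (235,195), with the bracket lower left of it and the bucket at (126,196) to its left.

```bash
cat > fit.py <<'E'
from h import *
P={n:np.load(n+'P.npy') for n in('top','side')}; I={n:np.load(n+'0.npz')['im'].astype(int) for n in P}
def sel(n,f): 
    p=P[n]; m=f(p[...,0],p[...,1],p[...,2],I[n][...,0],I[n][...,1],I[n][...,2])&np.isfinite(p[...,2]); return p[m]
bench=sel('top',lambda x,y,z,r,g,b:(x>.2)&(x<.35)&(y<.15)&(y>-.1)&(abs(z)<.02)); print('bench z',bench[:,2].mean(),bench[:,2].std())
# mould yaw from the red end board faces (side)
C=None
for lo,hi in((-.075,-.045),(.045,.085)):
    q=sel('side',lambda x,y,z,r,g,b:(r>70)&(g<45)&(b<45)&(x>.46)&(x<.6)&(y>lo)&(y<hi)&(z>.02)&(z<.08))
    c=q.mean(0); n=np.linalg.svd(q-c)[2][2]; n*=np.sign(n[1]); print('face',len(q),c.round(4),n.round(3),'yaw',np.arctan2(-n[0],n[1]))
for n in P:
    q=sel(n,lambda x,y,z,r,g,b:(z>.082)&(z<.092)&(x>.39)&(x<.6)&(y<.1)&(y>-.12)&(r>g+15)&(r>90))
    rect=cv2.minAreaRect(q[:,:2].astype(np.float32)); print(n,'tops',len(q),q[:,2].mean(),rect)
    np.save(n+'tops.npy',q)
for n in P:
    q=sel(n,lambda x,y,z,r,g,b:(r>60)&(g<45)&(b<45)&(x>.46)&(x<.53)&(y>-.43)&(y<-.25)&(z>.05))
    c=q.mean(0); V=np.linalg.svd(q-c)[2]; nn=V[2]*np.sign(V[2][2]); l=V[0]*np.sign(V[0][1])
    print(n,'panel face',len(q),c.round(4),'n',nn.round(3),'tilt',np.arccos(nn[2]),'yaw n',np.arctan2(nn[1],nn[0]),'yaw l',np.arctan2(-l[0],l[1]),'std',((q-c)@nn).std())
    a=(q-c)@l; print('  along',a.min(),a.max(), 'z',q[:,2].min(),q[:,2].max())
    e=sel(n,lambda x,y,z,r,g,b:(r>g+15)&(g>55)&(x>.42)&(x<.52)&(y>-.45)&(y<-.24)&(z>.1))
    if len(e): 
        r=cv2.minAreaRect(e[:,:2].astype(np.float32)); print('  edge',len(e),e.mean(0).round(4),np.percentile(e[:,2],[5,50,95]).round(4),r)
E
python3 fit.py
```

```text
bench z -0.0004807374372571378 0.003433748220871357
face 358 [ 0.5331 -0.0612  0.051 ] [-0.075  0.997 -0.001] yaw 0.07477753051508697
face 386 [0.5219 0.0636 0.0513] [-0.042  0.999  0.001] yaw 0.04215569710430736
top tops 530 0.08666930415018266 ((0.5291070342063904, -0.006428368389606476), (0.11604444682598114, 0.1693849265575409), 3.8152596950531006)
side tops 774 0.08693527837203976 ((0.5101832151412964, 0.016531698405742645), (0.16470885276794434, 0.21035446226596832), 14.646490097045898)
top panel face 350 [ 0.4959 -0.3434  0.0871] n [0.872 0.03  0.489] tilt 1.0595019053769226 yaw n 0.03390742480611379 yaw l 0.02844501798008536 std 0.001120618651861515
  along -0.08254278739947811 0.0813522648929308 z 0.05588563484171449 0.11526616480529817
  edge 344 [ 0.4709 -0.3452  0.1187] [0.1118 0.1191 0.125 ] ((0.46474629640579224, -0.3448871076107025), (0.03812192380428314, 0.1687609851360321), 3.1298835277557373)
side panel face 321 [ 0.4932 -0.3335  0.0951] n [0.869 0.03  0.495] tilt 1.0533958690144005 yaw n 0.034216346641916195 yaw l 0.032888116703784304 std 0.0006516149076168995
  along -0.08479316296923214 0.07582410312833646 z 0.0656793633073689 0.1244837725347605
  edge 189 [ 0.4715 -0.3346  0.1186] [0.1052 0.1199 0.1243] ((0.4763883054256439, -0.3443460464477539), (0.02443782240152359, 0.17472337186336517), 1.9361735582351685)
```

```bash
python3 -m pendant '[[[41,23,0],0.167,0.1],[[41,23,0],0.167,0.1],[[41,23,0],0.167,0.1],[[41,23,0],0.167,0.1],[[41,23,0],0.167,0.1],[[41,23,0],0.167,0.1],[[41,23,0],0.167,0.1],[[41,23,0],0.167,0.1],[[0,0,0],0,0.1]]' 30
python3 - <<'E'
from h import *
s=env.observe(); R=s['tool_rot']; print(s['position'],np.arctan2(R[1][0],R[0][0]),s['q'],s['grip_width'])
# refine mould yaw from the tops
o=np.array([.5366,-.0059]);
for n in('top','side'):
    q=np.load(n+'tops.npy')[:,:2]
    for k in range(3):
        th=.065 if k==0 else th
        c,sn=np.cos(th),np.sin(th); m=(q-o)@np.array([[c,-sn],[sn,c]])
        A=[];
        for a,lo,hi in((0,(-.07,-.08),(-.045,.08)),(1,(-.045,.05),(.055,.075)),(1,(-.045,-.075),(.055,-.05))):
            w=m[(m[:,0]>lo[0])&(m[:,0]<hi[0])&(m[:,1]>lo[1])&(m[:,1]<hi[1])]
            f=np.polyfit(w[:,1-a],w[:,a],1); A.append((len(w),(-f[0] if a==0 else f[0]),w[:,a].mean()*1e3,np.percentile(w[:,1-a],[1,99])*1e3))
        d=np.average([x[1] for x in A],weights=[x[0] for x in A]); th+=d
    print(n,th,A)
E
```

```text
time_s: 1.23
position: [0.4809, -0.3385, 0.227]
tool_rot: [[-0.073, 0.997, -0.007], [0.997, 0.073, 0.004], [0.004, -0.007, -1.0]]
ft_force: [-0.7, -0.7, -0.2]
grip_width: 0.0471
[ 0.48088301 -0.33850075  0.22703911] 1.6440699390784619 [-46.60409725  26.04503232  68.10651332  -0.14293151  86.27233143
 -50.7933329 ] 0.04705985338659922
top 0.07507060525532669 [(242, np.float64(-0.0032754479099119014), np.float64(-56.950808194108866), array([-77.84796125,  77.99309832])), (140, np.float64(0.009179969107763208), np.float64(62.2007246249208), array([-43.72511248,  50.41200022])), (132, np.float64(-0.0037182937637221997), np.float64(-62.573964042266255), array([-44.40941395,  49.63266991]))]
side 0.07376094986880773 [(311, np.float64(0.001631583108815554), np.float64(-55.39426254104569), array([-77.54407785,  77.93359768])), (238, np.float64(-0.006072920174003283), np.float64(63.688527587463625), array([-43.47726809,  50.66677993])), (199, np.float64(0.007259935573668141), np.float64(-60.81543752508619), array([-43.15271394,  50.62950961]))]
```

```bash
python3 -m pendant '[[[-7,-5,-40],-0.04,0.1],[[0,0,-40],0,0.1],[[0,0,-30],0,0.1],[[0,0,-15],0,0.1],[[0,0,0],0,0.1]]'
```

```text
time_s: 1.85
position: [0.4703, -0.345, 0.0978]
tool_rot: [[-0.024, 1.0, -0.009], [1.0, 0.024, 0.004], [0.005, -0.009, -1.0]]
ft_force: [0.5, -1.2, -0.6]
grip_width: 0.0465
```

```bash
python3 -m pendant '[[[4,0,-5],0.01,0.1],[[0,0,0],0,-0.3],[[0,0,0],0,-1],[[0,0,0],0,-1],[[0,0,0],0,-1],[[0,0,0],0,-1]]' 20
python3 - <<'E'
from h import *
im,d=viewer.get_image('side'); cv2.imwrite('pics/g.png',cv2.resize(im[80:220,220:400],None,fx=4,fy=4,interpolation=cv2.INTER_CUBIC)[...,::-1])
E
```

```text
time_s: 2.6
position: [0.4825, -0.3462, 0.0988]
tool_rot: [[-0.033, 0.999, 0.014], [0.999, 0.033, -0.003], [-0.004, 0.014, -1.0]]
ft_force: [2.8, 0.9, 3.9]
grip_width: 0.0245
```

View pics/g.png

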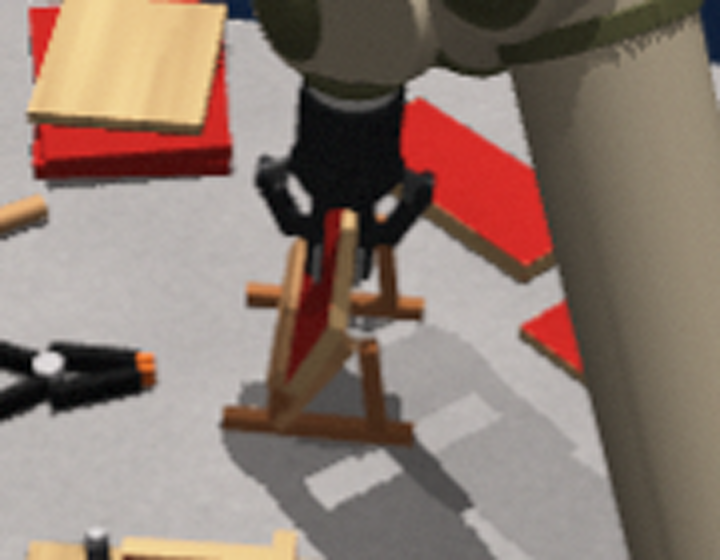

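```bash
python3 -m pendant '[[[-4,0,8],0,-1],[[-6,0,11],0,-1],[[-6,0,11],0,-1],[[-6,0,11],0,-1],[[-6,0,11],0,-1]]' 30; python3 -m pendant '[[[-6,0,14],0,-1],[[-5,0,20],0,-1],[[0,0,30],0,-1],[[0,0,30],0,-1],[[0,0,0],0,-1]]' 60;  python3 - <<'E'
from h import *
im,d=viewer.get_image('side'); cv2.imwrite('pics/g2.png',cv2.resize(im[40:220,220:400],None,fx=3,fy=3,interpolation=cv2.INTER_CUBIC)[...,::-1])
E
```

```text
time_s: 3.28
position: [0.4585, -0.3475, 0.1522]
tool_rot: [[-0.032, 0.999, 0.026], [0.999, 0.032, -0.007], [-0.008, 0.026, -1.0]]
ft_force: [0.4, -0.6, 1.3]
grip_width: 0.0181
time_s: 3.9
position: [0.4426, -0.3476, 0.2486]
tool_rot: [[-0.03, 0.999, 0.017], [1.0, 0.03, -0.005], [-0.005, 0.016, -1.0]]
ft_force: [0.6, 0.4, -2.9]
grip_width: 0.0135
```

View pics/g2.png

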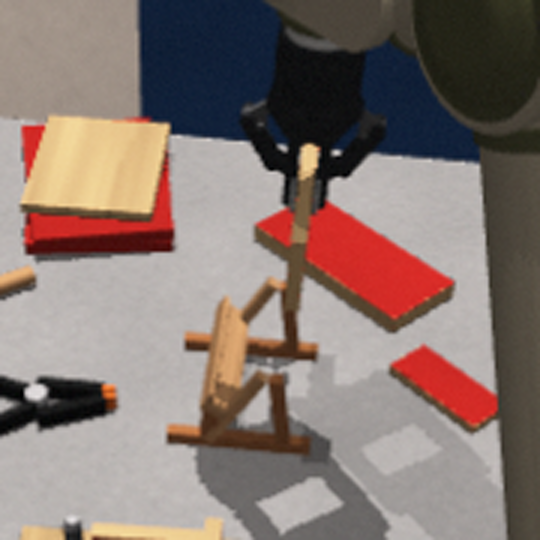

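```bash
python3 -m pendant '[[[10,25,0],0.0,-1],[[16,34,0],0.01,-1],[[16,34,0],0.01,-1],[[16,34,0],0.01,-1],[[16,34,0],0.01,-1],[[16,34,0],0.01,-1],[[16,34,0],0,-1],[[16,34,0],0,-1],[[16,34,0],0,-1],[[14,30,0],0,-1],[[4,10,0],0,-1],[[0,0,0],0,-1]]' 60;  python3 - <<'E'
from h import *
s=env.observe(); p=np.array(s['position']); print(p, s['q'])
for n in('side','top'):
    im,d=viewer.get_image(n); np.savez(n+'1.npz',im=im,d=d); P=cloud(n,d); i=im.astype(int); r,g,b=i[...,0],i[...,1],i[...,2]
    w=(abs(P-p)<[.06,.12,.1]).all(-1)&(P[...,2]>p[2]-.08)
    red=w&(r>55)&(g<45)&(b<45); q=P[red]; print(n,len(q))
    if len(q)>30:
        c=q.mean(0); V=np.linalg.svd(q-c)[2][2]; V*=np.sign(V[0]); print('red',(c-p).round(4),V.round(3),np.percentile(q-p,[1,99],axis=0).round(4))
    ed=w&(r>g+15)&(g>60); q=P[ed]; print('edge',len(q),np.percentile(q-p,[1,50,99],axis=0).round(4).tolist())
    uv=proj(n,p)[0]; print(uv)
    u,v=int(uv[0]),int(uv[1]); cv2.imwrite(f'pics/h{n}.png',cv2.resize(im[max(0,v-75):v+75,max(0,u-90):u+90],None,fx=4,fy=4,interpolation=cv2.INTER_CUBIC)[...,::-1])
E
```

```text
time_s: 5.45
position: [0.5924, 0.0011, 0.2244]
tool_rot: [[-0.077, 0.997, -0.025], [0.997, 0.078, 0.012], [0.013, -0.024, -1.0]]
ft_force: [-0.5, -0.9, -2.7]
grip_width: 0.0132
[0.59241873 0.00112825 0.22439045] [-11.48912289  27.05786267  66.84230946   0.35736654  87.6531374
 -15.95130356]
side 199
red [-0.0106  0.0336 -0.0202] [0.998 0.051 0.033] [[-0.0145 -0.0351 -0.0521]
 [-0.0061  0.0795  0.0156]]
edge 356 [[-0.0139, -0.0266, -0.0481], [-0.0045, 0.0669, 0.0213], [0.0074, 0.0877, 0.0723]]
[241.04794647 198.3814602 ]
top 103
red [-0.0052 -0.054  -0.0168] [ 0.998  0.06  -0.028] [[-0.0089 -0.0827 -0.0478]
 [-0.0029  0.0258  0.019 ]]
edge 170 [[-0.0112, -0.0848, -0.001], [0.0004, -0.0447, 0.0205], [0.0114, 0.0803, 0.027]]
[231.12221367 161.45950799]
```

View pics/hside.png

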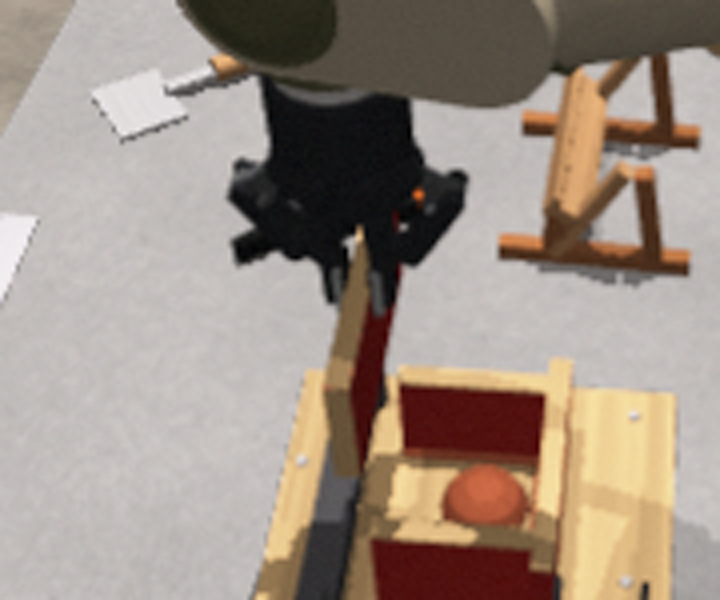

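```bash
python3 -m pendant '[[[3,-1,-25],0,-1],[[3,-1,-25],0,-1],[[0,0,-20],0,-1],[[0,0,0],0,-1],[[0,0,0],0,-1]]' 60;  python3 - <<'E'
from h import *
s=env.observe(); p=np.array(s['position']); R=np.array(s['tool_rot']); th=np.arctan2(R[1,1],R[0,1]); th=(th+np.pi/2)%np.pi-np.pi/2; print(p,th,R[:,2])
Rm=lambda t:np.array([[np.cos(t),-np.sin(t),0],[np.sin(t),np.cos(t),0],[0,0,1]])
B=p+np.array([[x,y,z] for y in(.085,-.085) for x in(-.0075,.0075) for z in(-.053,.022)])@Rm(th).T
M=np.array([.5375,-.0055,0])+np.array([[.05,.07,.087],[.05,.055,.087],[.05,-.055,.087],[.05,-.07,.087],[-.065,.085,.087],[-.065,-.085,.087],[.073,-.095,.037],[.073,.1,.037],[-.118,.125,.082],[-.07,.125,.082],[-.07,.085,.082],[-.07,.165,.082],[-.118,.165,.082],[-.087,.125,.066]])@Rm(.074).T
for n in('side','top'):
    im,d=viewer.get_image(n); np.savez(n+'2.npz',im=im,d=d); f=4
    x0,y0,w,h=(190,150,170,150) if n=='side' else (165,120,150,130)
    a=cv2.resize(im[y0:y0+h,x0:x0+w],None,fx=f,fy=f,interpolation=cv2.INTER_CUBIC)[...,::-1].copy()
    for Q,c in((B,(0,255,255)),(M,(0,255,0))):
        for u,v in proj(n,Q): cv2.circle(a,(int((u-x0+.5)*f),int((v-y0+.5)*f)),2,c,-1)
    cv2.imwrite(f'pics/k{n}.png',a)
a=cv2.imread('pics/kside.png'); b=cv2.imread('pics/ktop.png'); 
b=cv2.resize(b,None,fx=.5,fy=.5) if 0 else b
E
```

```text
time_s: 6.18
position: [0.5975, -0.0075, 0.1546]
tool_rot: [[-0.069, 0.997, -0.022], [0.998, 0.07, 0.01], [0.011, -0.022, -1.0]]
ft_force: [0.5, -0.0, -1.6]
grip_width: 0.0138
[ 0.59753106 -0.00751284  0.15457548] 0.06962731714813852 [-0.02245326  0.0097261  -0.99970058]
```

View pics/kside.png

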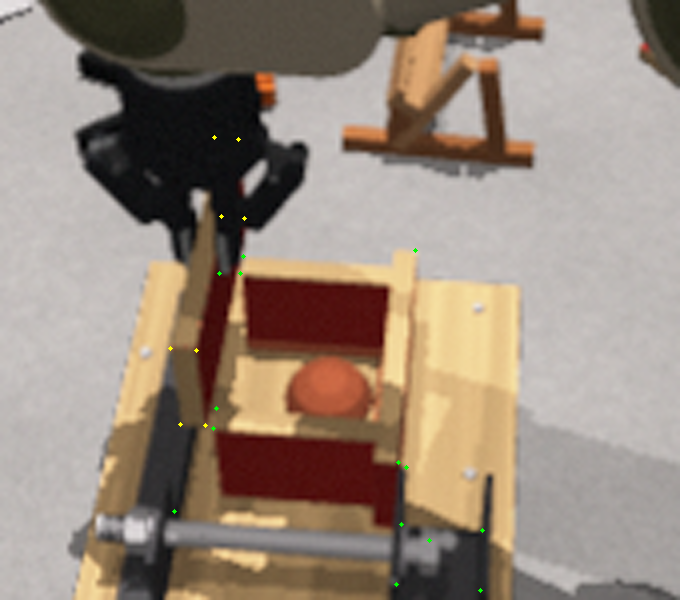

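```bash
python3 -m pendant '[[[2.5,6,0],0.005,-1],[[0,0,0],0,-1],[[0,0,-8],0,-1],[[0,0,0],0,-1]]' 60
```

```text
time_s: 6.78
position: [0.6005, -0.0007, 0.1472]
tool_rot: [[-0.076, 0.997, -0.021], [0.997, 0.076, 0.009], [0.011, -0.02, -1.0]]
ft_force: [0.1, 0.5, -1.8]
grip_width: 0.013
```

```bash
python3 -m pendant '[[[0,0,-15],0,-1],[[0,0,-15],0,-1],[[0,0,-15],0,-1],[[0,0,-8],0,-1],[[0,0,0],0,-1]]' 60
```

```text
time_s: 7.4
position: [0.5998, -0.0006, 0.0891]
tool_rot: [[-0.075, 0.997, -0.023], [0.997, 0.076, 0.01], [0.011, -0.022, -1.0]]
ft_force: [0.4, 0.2, -2.0]
grip_width: 0.0136
```

```bash
python3 -m pendant '[[[0.5,0,-6],0,-1],[[0,0,-6],0,-1],[[0,0,-5],0,-1],[[0,0,-2],0,-1],[[0,0,0],0,-1]]' 60
python3 - <<'E'
from h import *
im,d=viewer.get_image('side'); cv2.imwrite('pics/m.png',cv2.resize(im[150:300,190:360],None,fx=4,fy=4,interpolation=cv2.INTER_CUBIC)[...,::-1])
P=cloud('side',d); s=env.observe(); print(s['position'],s['ft_force'])
E
```

```text
time_s: 8.02
position: [0.6009, -0.0007, 0.0697]
tool_rot: [[-0.075, 0.997, -0.021], [0.997, 0.076, 0.009], [0.011, -0.02, -1.0]]
ft_force: [-0.5, 0.5, -2.2]
grip_width: 0.0136
[ 0.60098318 -0.00077683  0.06983522] [ 0.10974516 -0.46169984 -1.28057921]
```

View pics/m.png

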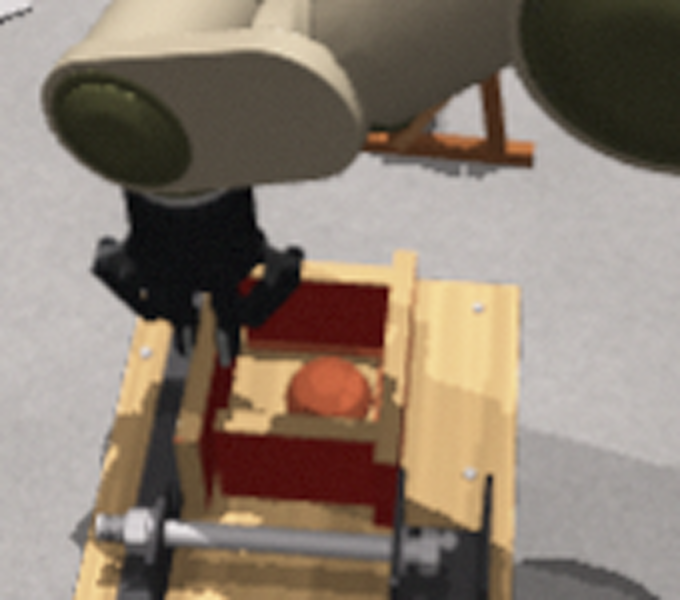

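The board is between the end boards and the clamp bar (end face at crop (190,440)–(200,505)), a few mm above the base. I'll lower it gently until it touches.

```bash
python3 -m pendant '[[[0,0,-2],0,-1],[[0,0,-2],0,-1],[[0,0,-1],0,-1],[[0,0,0],0,-1]]' 60;python3 -m pendant '[[[0,0,-1.5],0,-1],[[0,0,-1.5],0,-1],[[0,0,0],0,-1]]' 40
```

```text
time_s: 8.57
position: [0.6015, -0.0003, 0.0675]
tool_rot: [[-0.076, 0.997, -0.018], [0.997, 0.076, 0.008], [0.01, -0.017, -1.0]]
ft_force: [-0.7, -1.6, 0.5]
grip_width: 0.0137
time_s: 8.95
position: [0.6014, 0.0005, 0.0667]
tool_rot: [[-0.076, 0.997, -0.016], [0.997, 0.076, 0.009], [0.01, -0.016, -1.0]]
ft_force: [-1.3, -1.4, 2.3]
grip_width: 0.0141
```

```bash
python3 -m pendant '[[[0,0,-1.5],0,-1],[[0,0,0],0,-1]]' 30; python3 -m pendant '[[[0,0,0],0,-0.5],[[0,0,0],0,-0.3],[[0,0,0],0,-0.1],[[0,0,0],0,-0.1]]' 20; python3 -m pendant '[[[0,0,6],0,-0.1],[[0,0,15],0,-0.1],[[0,0,25],0,-0.1],[[0,0,40],0,0],[[0,0,30],0,0],[[0,0,0],0,0]]';  python3 - <<'E'
from h import *
im,d=viewer.get_image('side'); np.savez('side3.npz',im=im,d=d); cv2.imwrite('pics/r.png',cv2.resize(im[150:300,190:360],None,fx=4,fy=4,interpolation=cv2.INTER_CUBIC)[...,::-1])
im,d=viewer.get_image('top'); np.savez('top3.npz',im=im,d=d)
s=env.observe(); print(s['q'])
E
```

```text
time_s: 9.2
position: [0.6015, 0.0008, 0.0662]
tool_rot: [[-0.076, 0.997, -0.015], [0.997, 0.076, 0.009], [0.01, -0.015, -1.0]]
ft_force: [-0.9, -1.6, 2.8]
grip_width: 0.0142
time_s: 9.7
position: [0.6019, 0.0009, 0.0654]
tool_rot: [[-0.075, 0.997, -0.015], [0.997, 0.076, 0.01], [0.011, -0.014, -1.0]]
ft_force: [0.2, 0.7, -0.1]
grip_width: 0.0383
time_s: 10.45
position: [0.6019, 0.001, 0.19]
tool_rot: [[-0.076, 0.997, -0.011], [0.997, 0.076, 0.009], [0.01, -0.01, -1.0]]
ft_force: [-0.2, 0.0, -1.6]
grip_width: 0.043
[-11.34119037  29.20703049  69.41315737   0.40689337  82.38672383
 -15.72741477]
```

View pics/r.png

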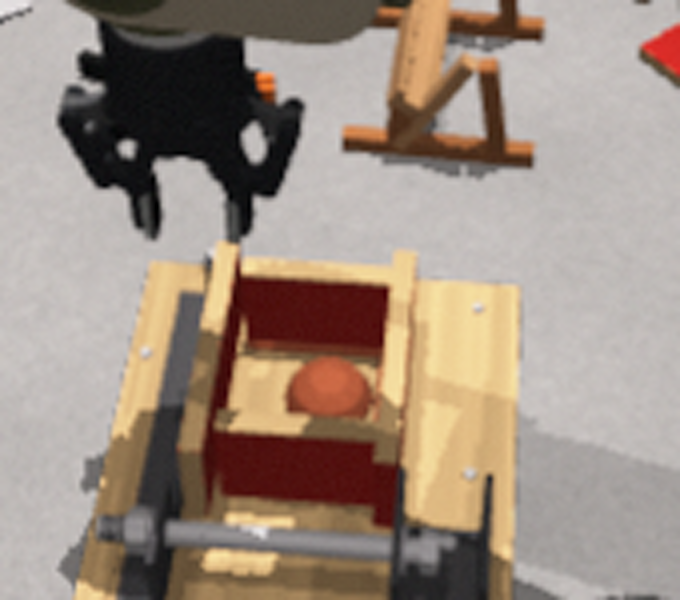

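Run:
```python
from h import *
o=np.array([.5375,-.0055,0]); th=.074; Rm=np.array([[np.cos(th),-np.sin(th),0],[np.sin(th),np.cos(th),0],[0,0,1]])
for n in('side','top'):
    Z=np.load(n+'3.npz'); i=Z['im'].astype(int); r,g,b=i[...,0],i[...,1],i[...,2]
    M=(cloud(n,Z['d'])-o)@Rm; x,y,z=M[...,0],M[...,1],M[...,2]
    m=(x>.05)&(x<.078)&(abs(y)<.1)&(z>.08)&(z<.097)&(r>g+15); q=M[m]
    if len(q)>20: print(n,'panel top',len(q),np.percentile(q,[2,50,98],axis=0).round(4).tolist(),'slope',np.polyfit(q[:,1],q[:,0],1)[0])
    m=(x>-.03)&(x<.06)&(y>.1)&(y<.15)&(z>.035)&(z<.075)&(abs(r-b)<30)&(r>90); q=M[m]
    if len(q)>20: f=np.polyfit(q[:,0],q[:,1],1); print(n,'shank',len(q),f.round(4),np.polyval(f,-.087),np.percentile(q,[2,50,98],axis=0).round(4).tolist())
    m=(x>-.1)&(x<-.074)&(y>.09)&(y<.16)&(z>.03)&(z<.078)&(r>90); q=M[m]
    if len(q)>5: print(n,'head',len(q),np.percentile(q,[5,50,95],axis=0).round(4).tolist())
    m=(x>-.13)&(x<-.06)&(y>.07)&(y<.18)&(z>.076)&(z<.092); q=M[m]
    if len(q)>5: print(n,'walls',len(q),np.percentile(q,[5,50,95],axis=0).round(4).tolist(), np.histogram(q[:,0],bins=np.arange(-.13,-.055,.005)))
    m=(y>.2)&(z>.11)&(z<.15)&(abs(x)<.25)&(y<.5); q=M[m]; print('bucket rim',len(q),q.min(0),q.max(0))
t=o+Rm@np.array([-.088,.125,.054]); print('bolt world',t)
```

```text
side panel top 333 [[0.0553, -0.0755, 0.0817], [0.0621, 0.0128, 0.0875], [0.0699, 0.0869, 0.0906]] slope -0.0028401588165887573
side shank 220 [0.0041 0.1285] 0.12816493502562137 [[-0.0279, 0.1205, 0.0536], [0.0135, 0.1292, 0.0594], [0.0593, 0.1343, 0.0632]]
side head 52 [[-0.0905, 0.1164, 0.058], [-0.085, 0.1292, 0.0625], [-0.0759, 0.1369, 0.0687]]
side walls 148 [[-0.1216, 0.0832, 0.0787], [-0.0691, 0.1217, 0.0818], [-0.0624, 0.1642, 0.0859]] (array([ 0, 31, 38,  0,  0,  0,  0,  0,  0,  0,  0,  0, 61, 18,  0]), array([-0.13 , -0.125, -0.12 , -0.115, -0.11 , -0.105, -0.1  , -0.095,
       -0.09 , -0.085, -0.08 , -0.075, -0.07 , -0.065, -0.06 , -0.055]))
bucket rim 1241 [-0.06808337  0.26310014  0.11001169] [0.09860197 0.43261723 0.13429357]
top panel top 108 [[0.0546, -0.0813, 0.0804], [0.0617, -0.0496, 0.0866], [0.07, -0.0192, 0.0932]] slope -0.021403762721326082
bucket rim 471 [-0.0658935   0.26240434  0.11012035] [0.1013692  0.43170634 0.13950471]
bolt world [0.44049927 0.11265185 0.054     ]
```

```bash
python3 -m pendant '[[[-16,11,0],-0.157,0.2],[[-16,11,0],-0.157,0.2],[[-16,11,0],-0.157,0.2],[[-16,11,0],-0.157,0.2],[[-16,11,0],-0.157,0.2],[[-16,11,0],-0.157,0.2],[[-16,11,0],-0.157,0.2],[[-16,11,0],-0.157,0.2],[[-16,11,0],-0.157,0.2],[[-16,11,0],-0.157,0.2],[[0,0,0],0,0.2],[[0,0,0],0,0.2]]' 20
```

```text
time_s: 12.05
position: [0.4296, 0.1143, 0.1747]
tool_rot: [[1.0, 0.027, -0.006], [0.027, -0.999, 0.031], [-0.005, -0.031, -0.999]]
ft_force: [-1.3, 0.7, -0.1]
grip_width: 0.0514
```

```bash
python3 -m pendant '[[[9,-1,-20],0.047,0.2],[[0,0,-20],0,0.2],[[0,0,0],0,0.2],[[0,0,0],0,0.2]]' 20
python3 - <<'E'
from h import *
im,d=viewer.get_image('side'); cv2.imwrite('pics/b.png',cv2.resize(im[180:320,200:380],None,fx=4,fy=4,interpolation=cv2.INTER_CUBIC)[...,::-1])
E
```

```text
time_s: 12.55
position: [0.4412, 0.1118, 0.1336]
tool_rot: [[0.997, 0.081, -0.007], [0.081, -0.996, 0.031], [-0.004, -0.031, -1.0]]
ft_force: [0.2, -0.6, 0.5]
grip_width: 0.0515
```

View pics/b.png

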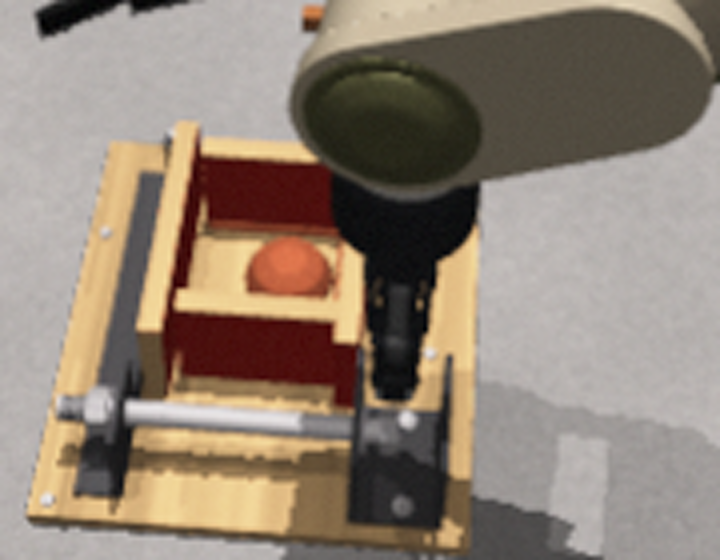

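```bash
python3 -m pendant '[[[-2.5,1,-15],-0.007,0.2],[[0,0,-20],0,0.2],[[0,0,0],0,0.2]]' 20; python3 -m pendant '[[[0,0,-5],0,0.2],[[0,0,0],0,0.2]]'
```

```text
time_s: 12.98
position: [0.4401, 0.1126, 0.1]
tool_rot: [[0.997, 0.075, -0.002], [0.075, -0.997, 0.031], [0.0, -0.031, -1.0]]
ft_force: [0.3, -1.4, 0.8]
grip_width: 0.0511
time_s: 13.22
position: [0.4409, 0.1126, 0.0963]
tool_rot: [[0.997, 0.076, 0.001], [0.076, -0.997, 0.03], [0.003, -0.03, -1.0]]
ft_force: [-0.8, 0.1, -0.3]
grip_width: 0.0512
```

```bash
python3 -m pendant '[[[-3,0,-8],0,0.2],[[-0.5,0,-10],0,0.2],[[0,0,-10],0,0.2],[[0,0,0],0,0.2]]'; python3 -m pendant '[[[0,0,-10],0,0.2],[[0,0,-10],0,0.2],[[0,0,-6],0,0.2],[[0,0,0],0,0.2]]'
```

```text
time_s: 13.72
position: [0.4372, 0.1126, 0.0667]
tool_rot: [[0.997, 0.076, 0.001], [0.076, -0.997, 0.03], [0.004, -0.03, -1.0]]
ft_force: [-0.2, 0.7, 0.7]
grip_width: 0.0512
time_s: 14.22
position: [0.4373, 0.1126, 0.0387]
tool_rot: [[0.997, 0.076, 0.001], [0.076, -0.997, 0.03], [0.003, -0.03, -1.0]]
ft_force: [-0.5, 0.1, 1.1]
grip_width: 0.0511
```

```bash
python3 -m pendant '[[[1.5,0,-5],0,0.2],[[0,0,0],0,0.0],[[0,0,0],0,-0.2],[[0,0,0],0,-0.35],[[0,0,0],0,-0.5],[[0,0,0],0,-1],[[0,0,0],0,-1],[[0,0,0],0,-1]]' 40
```

```text
time_s: 15.22
position: [0.4393, 0.1128, 0.034]
tool_rot: [[0.997, 0.076, 0.003], [0.076, -0.997, 0.031], [0.005, -0.031, -1.0]]
ft_force: [-0.5, 2.1, 0.7]
grip_width: 0.0233
```

```bash
python3 -m pendant '[[[0,0,0],0,-1],[[0,0,0],0,-1],[[0,0,0],0,-1],[[0,0,0],0,-1]]' 60
python3 - <<'E'
from h import *
o=np.array([.5375,-.0055,0]); th=.074; Rm=np.array([[np.cos(th),-np.sin(th),0],[np.sin(th),np.cos(th),0],[0,0,1]])
im,d=viewer.get_image('side'); cv2.imwrite('pics/f.png',cv2.resize(im[150:420,150:380],None,fx=2.2,fy=2.2,interpolation=cv2.INTER_CUBIC)[...,::-1])
i=im.astype(int); M=(cloud('side',d)-o)@Rm; x,y,z=M[...,0],M[...,1],M[...,2]
q=M[(x>.05)&(x<.078)&(abs(y)<.1)&(z>.08)&(z<.097)&(i[...,0]>i[...,1]+15)]; print(len(q),np.percentile(q,[2,50,98],axis=0).round(4).tolist(),np.polyfit(q[:,1],q[:,0],1)[0])
s=env.observe(); p=np.array(s['position'])-.019*np.array(s['tool_rot'])[:,2]; print('grasp in mould',(p-o)@Rm,s['qvel'].round(3) if hasattr(s['qvel'],'round') else s['qvel'])
E
```

```text
time_s: 15.72
position: [0.4393, 0.1128, 0.034]
tool_rot: [[0.997, 0.076, 0.003], [0.076, -0.997, 0.031], [0.005, -0.03, -1.0]]
ft_force: [0.7, 1.1, 0.5]
grip_width: 0.0227
337 [[0.0559, -0.0774, 0.0818], [0.0629, 0.0113, 0.0875], [0.0705, 0.0868, 0.0906]] 0.0007368740083803043
grasp in mould [-0.0893169   0.12470266  0.05303233] [ 0.002  0.02  -0.039  0.064 -0.019  0.076]
```

View pics/f.png

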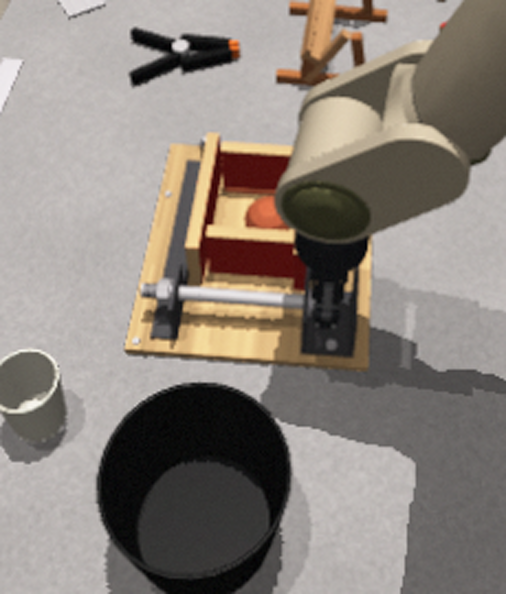

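The final picture shows the board upright in the slot (crop (205,190)). The gripper holds the bolt head inside the bracket (322,305), and the bystanders look untouched. I'll hand the job in.

```bash
python3 -c "
from rig import ticket
print(ticket.close_job())"
```

```text
the job is handed in; nothing more can be done
None
```

I took the red board from the rest, stood it in the slot and let go of it. I then gripped the hidden bolt head by two opposite flats at 60 N and handed the job in at about 15.8 s, still gripping.

- **Board:** in the last picture it stands upright. It is centred at about x 62–63 mm in the box frame, in line with the box to within about 0.01 rad, with its top at z ≈ 87 mm, so its bottom is on the base. Its centre along its length is about 2 mm off, judged from the left end in the side view. The two ends seen in the side view give nearer 5 mm, with the right end partly hidden.
- **Bolt:** the jaws stopped at 22.7 mm. The board's 15 mm had read 13–14 mm, so this fits the 24 mm flats. By the camera calibration, the grasp point is about 2.5 mm from the head's centre, nearly all of it along the bolt. I could not see the bolt's angle directly, only infer it from that width.
- **Bystanders:** the model, bucket, cup and spring clamp look untouched by eye. I did not measure them again.

No check failed. The tool ended tilted about 0.03 rad from vertical.

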